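Set the marker hand of a tilt-plate portion scale

TASK

Set the red marker hand of the white portion scale for the next batch: with the fingertips, press down the blue pad on the corner of its steel plate until the red hand, which the black hand pushes along, has its tip in the green sector of the dial, and not past it. Then let go, so that the plate springs back up and the red hand stays in the green. Grasp nothing, do not lift or shift the scale, do not touch its dial, and leave the things around it where they are.

Things in the scene. Friction and masses are not known exactly. Their poses are not given: they have to be found in the camera images.
- scale: white portion scale, ~3 kg, on rubber feet; origin on the table under its plate's centre, x from its front to the dial at its back, y left, z up. Base x -85 to 130, y -85 to 85, 22 mm high. Above it a steel plate 160 x 160 mm, top at 72 mm, pivoted on two posts at its front left and back right corners: the front right corner (blue pad; x, y negative) goes down when pressed, the back left one rises
- press_pad: round blue pad, 28 mm across and 5 mm high, fixed on the plate's front right corner; origin at the centre of its underside, 62 mm to the front and 62 mm to the right of the plate's centre; turns with the plate
- pad_top (a point): centre of the blue pad's top face, the place to press; 77 mm above the table at rest
- tilt_plate (a joint): tilt of the plate in rad: 0 at rest, up against its stop; grows as the blue pad goes down; end stop at 0.32. The pad lies 88 mm from the tilt axis, so 0.1 rad is about 9 mm of travel. A spring pushes back: about 2.5 N at the start, about 12 N at 0.25 rad
- black_hand (a joint): black hand of the dial in rad, clockwise, geared to the plate: 5 times the plate's tilt; back to 0 when the plate is up. It points 0.13 rad short of a red hand of the same value (the width of its pin)
- red_hand (a joint): red marker hand in rad, clockwise. A pin on the black hand pushes it, clockwise only: while pushed, its value equals the black hand's within 0.03. It stays where it is left and nothing brings it back. It starts at 0.2 to 0.45, clear of the pin
- green_mark (a joint): centre of the green sector in rad, on the red hand's scale; 0.75 to 1.3, differs from run to run, fixed during a run. The sector reaches 0.16 to either side (10 mm at the red tip)
- red_tip (a point): near the tip of the red hand, 65 mm from the dial's centre
- green_mid (a point): middle of the green sector, 65 mm from the dial's centre
- dial: round white dial, 164 mm across, under a clear cover, leaning back 45 degrees; origin at the centre of its face, 128 mm behind the plate's centre, 178 mm above the table; z the face's normal (up and to the front), x up the face, y left. Top edge 0.25 m above the table. Red hand value 0 points 0.8 rad left of straight up the face, 1.6 points 0.8 rad right of it
- timer: white and red kitchen timer, 70 mm across, 60 mm high, loose, to the left of the scale; origin under its centre
- spice_jar: spice jar with red cap, 45 mm across, 106 mm high, loose; origin under its centre
- small_bottle: small dropper bottle, 34 mm across, 102 mm high, loose; origin under its centre
- butter: pale block of butter, 72 x 104 x 40 mm, loose; origin under its centre
- green_jar: spice jar with a green label and white cap, 47 mm across, 98 mm high, loose; origin under its centre

How it is judged:
On the way, in this order (a step that is already met when the one before it is completed fails the run):
1. the blue pad is pressed by the fingers and the red hand's tip has come into the green sector (contact force between the fingers and press_pad above 1 N and distance between red_tip and green_mid below 0.012 m), for 0.1 s.
2. the pad is let go and the plate has sprung back up (contact force between the fingers and press_pad below 0.1 N and value of joint tilt_plate below 0.02 rad), for 0.2 s.
At the end, for the whole second after the job is handed in: The red hand's tip lies within 12 mm of the middle of the green sector (inside the sector), the plate is back up (tilt below 0.02 rad), and the scale stands at rest within 20 mm of where it was (distance between red_tip and green_mid below 0.012 m and value of joint tilt_plate below 0.02 rad and distance of scale from where it was at the start of the episode below 0.02 m and angle between scale's own z axis and vertical below 0.05 rad and linear speed of scale below 0.02 m/s); the robot touches nothing.
It fails at once if the scale is lifted, tipped or pushed more than 25 mm away (distance of scale from where it was at the start of the episode above 0.025 m or angle between scale's own z axis and vertical above 0.1 rad or height (world z) of scale above 0.008 m).
It fails at once if the dial is touched (more than 1 N) (contact force between any of the fingers, the arm and dial above 1 N).
It fails at once if a thing beside the scale is moved or lifted by more than 20 mm (distance of any of timer, spice_jar, small_bottle, butter, green_jar from where it was at the start of the episode above 0.02 m).
It also fails if it takes over 38 s, if anything falls off the work surface, if the arm or the gripper's body presses on something with over 40 N, if the wrist force passes 120 N, or if a joint passes its speed limit or range.

ROBOT

A 6-joint arm with a two-finger parallel gripper is mounted at the origin on the work surface; the furniture and walls round the work are solid. World frame = base frame: x ahead of the robot, y to its left, z up, the work surface at z = 0. Lengths are in m, angles in rad, forces in N, time in s.
With the tool pointing down it reaches from about 0.3 to 0.775 m from the base axis. Payload 14.6 kg.
Tool frame: the origin (TCP) lies on the centre line of the jaws, within the pads' length; the fingertips stand ctrl.tcp_to_tips ahead of it and the grasp point (between the pads) lies 2 mm behind it (ctrl.tcp_to_tips is the distance from the TCP to the fingertips, in m); z points along the fingers, y is the line along which they close (so a half turn about z gives the same grasp; the last joint's range is limited). The gripper opens to 94 mm and grips with 3 to 60 N. Pads are 16 mm wide; open, the fingers measure 119 mm over their backs; the gripper's body (75 mm by 177 mm) begins 78 mm behind the grasp point.
Start: joints at [-1.168, 0.3, 1.521, -0, 1.321, -0.067], TCP at [0.249, -0.49, 0.222] pointing down, gripper open.
Joint ranges: [-3.03, 3.03], [-0.79, 2.21], [0.23, 2.52], [-1.04, 4.18], [0, 3.07], [-2.55, 2.55]. Speed limits (rad/s): [2.22, 2.22, 2.57, 3.14, 3.14, 3.14].

INTERFACE

Orientations are given as [roll, pitch, yaw] about the fixed x, y, z axes, in that order (R = Rz(yaw) Ry(pitch) Rx(roll)).
In Python, from station import telemetry, viewer, hand_in, ctrl gives the robot as it stands.
- The arm moves only by the tool step_arm, never from a script. Its argument "plan" is a list of rows, each an object of numbers: "dx", "dy", "dz": the shift along the tool's x, y, z scaled (see below); "rx", "ry", "rz": the turn, a rotation vector about the tool's x, y, z scaled (see below); "claw": the closure, from 0 (fully open) to 1 (shut). In form: [{"dx": .., "dy": .., "dz": .., "rx": .., "ry": .., "rz": .., "claw": ..}, ...]. A call has 1 to 10 rows; each row shifts and turns the commanded pose from where the row before left it, along the tool's axes as they then stand; what a row does not reach is not made up. The controller multiplies each number of a shift by 0.1 m and each number of a turn by 90 degrees. A row lasts 1/10 s, in which the tool goes at most 50 mm and 8.59 degrees, less where a joint would pass 70% of its speed; a pose out of reach is approached as far as the arm can. A call with a number of a shift or a turn outside -1 to 1 is refused whole. A call with a gripper value outside its range is refused whole. The fingers move at their own pace and stop on an object; "grip_force" is the grip in N (left out, the last holds). Time passes only in rows, so rows that do not move let the fingers close. It gives the time, the measured TCP pose, the force, the opening and the grip force at its end, in the units of the state.
- telemetry.get_obs(): the state, without advancing time (a new reading comes with each control period).
- viewer.camera(name): name is "side" or "top"; returns a dict with "img" (400x640x3 uint8, red, green, blue), "z_map" (400x640 float32, m along the optical axis (not along the pixel's ray), 0 where there is no reading), "fx", "fy", "cx", "cy" (pixels), "R" (3x3) and "t" (3): a world point X has camera coordinates R X + t. Camera axes: x right, y down, z forward; pixel columns grow to the right and rows downward; lengths in m; the calibration is good to about 2 mm. A picture is of the moment at which its call begins.
- hand_in(): hands the job in; it is judged then, once.
Trained networks look in a picture, given as the dict that the camera call returned (one of the last four; its "shot" number tells which), for a name from the list of things; names that differ only in an ending like _2 or _b are one class to them, and where a whole thing is asked for, a point or a joint stands for the part that bears it (a point fixed in the world has none). Each returns a list of dicts, best first, with "score" (0 to 1); they miss things now and then, are a little off and sometimes report something else, mostly with a low value. They report only what shows in the picture. A call takes as long as a camera call.
- viewer.recognise(target, picture): "rect" ([left, top, right, bottom] in pixels, round what is visible of it).
The state is a dict: "time_s": time; "qpos": joint angles; "joint_vel": joint speeds; "tau": joint torques, N m; "ee_pos": TCP position; "eef_rot": TCP orientation; "force": force on the tool from outside, world axes, zero at the start; "moment": the same for the moment, N m; "grip_width": finger opening in m; "grip_force": force on a finger pad.
Only numpy, scipy, OpenCV 4.12 (cv2) and the standard library are available. Lean on these libraries where they do the work, as an engineer would, in place of code of your own. Each camera call takes 0.05 s, during which the arm holds its last target. There are 200 camera calls.

## Working session

There is one attempt and no reset: what is moved stays moved. The work goes in short steps, Python scripts to look and compute and a tool call to move; the robot and the scene stay as the last step left them, time stands still between calls to the robot, and variables do not carry over. Pictures are saved under pics/ and viewed, at most 10 in all, crops included, and the job is handed in when it is done.

Besides the shell and the picture viewer there is one more tool, called by a JSON object that holds its "fn" and its "kwargs", one argument or row to a line. step_arm: Moves the arm, as the interface text tells. Shifts and turns lie within -1 to 1; 1 stands for 0.1 m of shift or 90 degrees of turn. Its arguments: {"type":"object","properties":{"plan":{"type":"array"},"grip_force":{"type":"number"}},"required":["plan"]}

```bash
mkdir -p pics; cat > h.py <<'E'
import numpy as np, cv2
from station import telemetry, viewer, hand_in, ctrl
def pt(p,u,v,r=2):
    z=p["z_map"][int(v)-r:int(v)+r+1,int(u)-r:int(u)+r+1]; z=np.median(z[z>0])
    c=np.array([(u-p["cx"])/p["fx"]*z,(v-p["cy"])/p["fy"]*z,z])
    return np.array(p["R"]).T@(c-np.array(p["t"]))
def proj(p,X):
    c=np.array(p["R"])@np.array(X)+np.array(p["t"]); return c[0]/c[2]*p["fx"]+p["cx"],c[1]/c[2]*p["fy"]+p["cy"]
E
python3 - <<'E'
from h import *
np.set_printoptions(precision=4,suppress=True)
print(ctrl.tcp_to_tips, telemetry.get_obs())
for n in ("top","side"):
    p=viewer.camera(n); cv2.imwrite(f"pics/{n}0.png",p["img"][...,::-1])
    print(n,p["fx"],np.array(p["R"]).T@-np.array(p["t"]))
    for t in ("scale","press_pad","dial","red_hand","black_hand","green_mark","timer","spice_jar","small_bottle","butter","green_jar"):
        for d in viewer.recognise(t,p)[:1]:
            r=np.array(d["rect"]); print(t,round(d["score"],2),r.round(),pt(p,(r[0]+r[2])/2,(r[1]+r[3])/2))
E
```

```text
0.017 {'time_s': 0.0, 'qpos': array([-1.1676,  0.3004,  1.5216, -0.    ,  1.3207, -0.0666]), 'joint_vel': array([ 0.0001, -0.001 , -0.0003, -0.0017, -0.0001,  0.0021]), 'tau': array([ -0.001 , -53.1805, -35.2738,   0.0708,   0.0243,  -0.0001]), 'ee_pos': array([ 0.2489, -0.4902,  0.2219]), 'eef_rot': array([-3.1405, -0.0001,  0.4698]), 'force': array([ 0.069 ,  0.0301, -0.0407]), 'moment': array([-0.0208,  0.0152,  0.0288]), 'grip_force': 0.0, 'grip_width': 0.09371890043976641}
top 466.6568679201319 [-0.0792  0.2823  1.4402]
scale 0.89 [231. 137. 318. 250.] [0.5978 0.1112 0.0703]
press_pad 0.51 [308. 205. 315. 210.] [0.4952 0.0269 0.076 ]
dial 0.87 [229. 142. 283. 191.] [0.65   0.1389 0.1882]
timer 0.91 [241. 234. 264. 254.] [0.4754 0.2444 0.0572]
spice_jar 0.72 [393. 136. 410. 156.] [ 0.5526 -0.343   0.0991]
small_bottle 0.57 [210. 220. 226. 233.] [0.5778 0.3205 0.0585]
butter 0.75 [256. 269. 278. 294.] [0.3315 0.2549 0.0944]
green_jar 0.75 [231. 136. 283. 192.] [0.6549 0.1322 0.1908]
side 441.14093574776666 [-0.065   1.0841  0.9794]
scale 0.69 [235. 183. 329. 271.] [0.6187 0.0831 0.0727]
press_pad 0.49 [322. 228. 325. 228.] [0.4866 0.0302 0.0761]
dial 0.68 [236. 182. 282. 231.] [0.6523 0.1527 0.1899]
timer 0.55 [280. 269. 305. 289.] [0.4764 0.259  0.0434]
spice_jar 0.67 [340. 164. 354. 189.] [ 0.5654 -0.3359  0.0615]
small_bottle 0.79 [243. 268. 252. 293.] [0.5869 0.3328 0.0549]
butter 0.75 [361. 186. 396. 208.] [ 0.408  -0.2863  0.0345]
green_jar 0.86 [320. 272. 335. 307.] [0.3473 0.2803 0.0737]
```

```bash
python3 - <<'E'
from h import *
a=cv2.imread("pics/top0.png")[120:310,190:430]; b=cv2.imread("pics/side0.png")[160:310,220:410]
cv2.imwrite("pics/a.png",cv2.resize(a,None,fx=3.1,fy=3.1,interpolation=2)); cv2.imwrite("pics/b.png",cv2.resize(b,None,fx=4,fy=4,interpolation=2))
E
```

```text
(no output)
```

View pics/a.png

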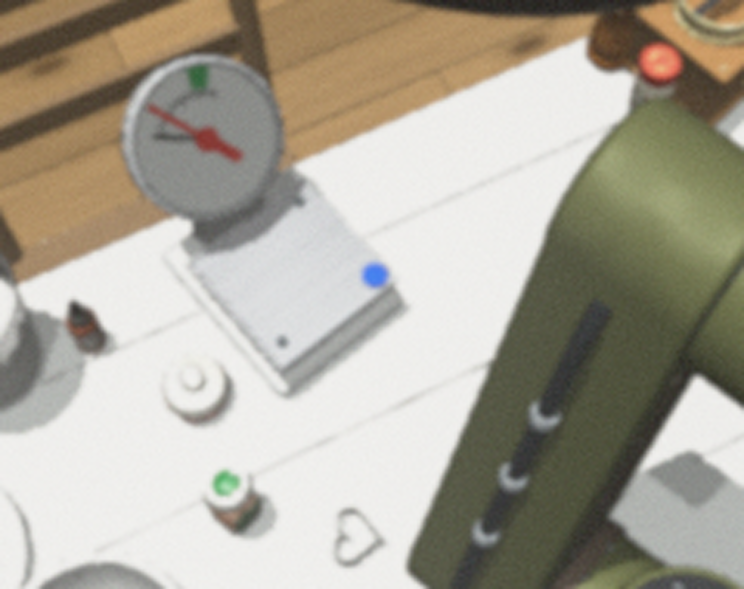

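View pics/b.png

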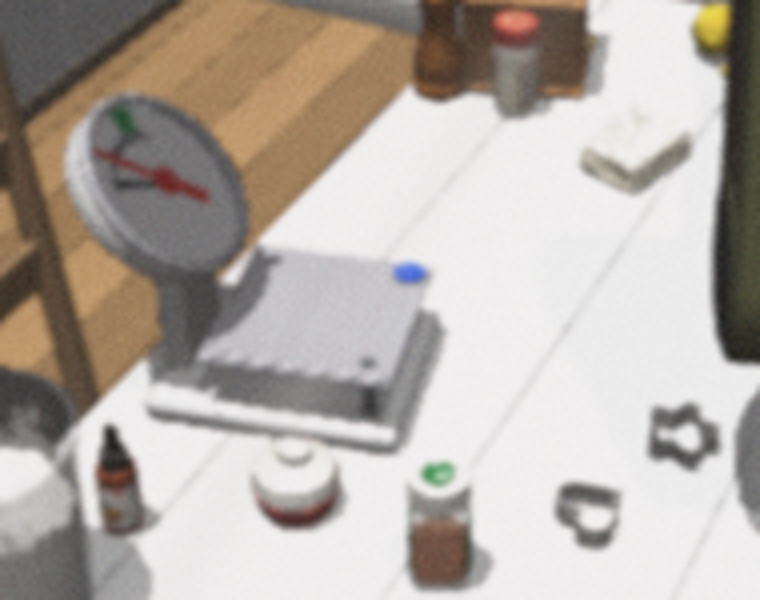

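```bash
cat >> h.py <<'E'
from scipy.optimize import least_squares
def blob(p,box,kind):
    l,t,r,b=box; hsv=cv2.cvtColor(np.ascontiguousarray(p["img"][t:b,l:r]),cv2.COLOR_RGB2HSV).astype(int); H,S,V=hsv[...,0],hsv[...,1],hsv[...,2]
    m={"blue":(abs(H-112)<14)&(S>110),"green":(abs(H-65)<25)&(S>70),"red":((H<8)|(H>172))&(S>120)}[kind]&(V>40)
    v,u=np.nonzero(m); return u+l,v+t,S[m].astype(float)
def ray(p,u,v):
    R=np.array(p["R"]);t=np.array(p["t"]); return -R.T@t, R.T@np.array([(u-p["cx"])/p["fx"],(v-p["cy"])/p["fy"],1.])
def frame(s):
    c,q=np.cos(s[2]),np.sin(s[2]); R=np.array([[c,-q,0],[q,c,0],[0,0,1]]); o=np.array([s[0],s[1],0]); 
    n=np.array([-1,0,1])/2**.5; x=np.array([1,0,1])/2**.5
    return o,R,R@n,R@x,R@[0,1,0],o+R@[.128,0,.178]
def dialuv(p,s,u,v):
    o,R,n,x,y,d=frame(s); out=[]
    for a,b in zip(u,v):
        c,k=ray(p,a,b); P=c+k*((d-c)@n)/(k@n)-d; out.append([P@x,P@y])
    return np.array(out)
def val(q): return np.arctan2(-q[:,1],q[:,0])+.8   # red-hand value of direction
DB={"top":(226,132,285,194),"side":(234,180,284,234)}
def dial(p,n,s):
    for k in ("green","red"):
        u,v,w=blob(p,DB[n],k)
        if len(u)==0: print(n,k,"none"); continue
        q=dialuv(p,s,u,v); r=np.hypot(*q.T)
        a=val(q); g=(r>(.04 if k=="green" else .03))&(a>-.3)&(a<2.2)
        print(n,k,g.sum(),"val %.3f"%np.average(a[g],weights=w[g]),"range",a[g].min().round(2),a[g].max().round(2),"r",r[g].min().round(3),r[g].max().round(3))
E
python3 - <<'E'
from h import *
np.set_printoptions(precision=4,suppress=True)
P={n:viewer.camera(n) for n in("top","side")}
obs=[]
for n,hub,box in(("top",(190+207/3.1,120+138/3.1),(300,200,322,218)),("side",(220+165/4,160+180/4),(312,220,332,236))):
    u,v,w=blob(P[n],box,"blue"); obs.append((n,[-.062,-.062,.077],(np.average(u,weights=w),np.average(v,weights=w)))); obs.append((n,[.128,0,.178],hub)); print(obs[-2])
def f(s):
    o,R,*_=frame(s); return np.concatenate([np.subtract(proj(P[n],o+R@X),px) for n,X,px in obs])
r=least_squares(f,[.58,.09,.4]); s=r.x; print(s,r.fun); np.save("s.npy",s)
o,R,n_,x,y,d=frame(s); print("pad",o+R@[-.062,-.062,.077],"dial",d)
for n in P: dial(P[n],n,s)
E
```

```text
('top', [-0.062, -0.062, 0.077], (np.float64(310.4832488968786), np.float64(208.34891322111457)))
('side', [-0.062, -0.062, 0.077], (np.float64(322.07896706586826), np.float64(227.83046407185628)))
[0.5385 0.104  0.2142] [ 0.5968  0.6508  0.0706 -0.4197  0.32   -0.3296 -0.975   0.538 ]
pad [0.4911 0.0302 0.077 ] dial [0.6635 0.1312 0.178 ]
top green 26 val 1.172 range 1.06 1.27 r 0.054 0.071Traceback (most recent call last):
  File "<stdin>", line 11, in <module>
  File "h.py", line 33, in dial
    print(n,k,g.sum(),"val %.3f"%np.average(a[g],weights=w[g]),"range",a[g].min().round(2),a[g].max().round(2),"r",r[g].min().round(3),r[g].max().round(3))
                                 ~~~~~~~~~~^^^^^^^^^^^^^^^^^^^
    raise ZeroDivisionError(
        "Weights sum to zero, can't be normalized")
ZeroDivisionError: Weights sum to zero, can't be normalized
```

```bash
sed -i 's/(S>120)}/(S>90)}/; s/        a=val(q); g=/        a=val(q); g=(r<.08)\&/' h.py
python3 - <<'E'
from h import *
s=np.load("s.npy")
for n in("top","side"):
    p=viewer.camera(n)
    u,v,w=blob(p,DB[n],"red"); q=dialuv(p,s,u,v); print(n,len(u),np.c_[np.hypot(*q.T),val(q)].round(2)[::4].tolist())
    dial(p,n,s)
    # calibration depth check: plate points
    o,R,*_=frame(s)
    for X in([0,0,.072],[-.05,.05,.072],[.05,-.05,.072],[-.062,-.062,.077]): 
        W=o+R@X; print(W.round(4), pt(p,*proj(p,W),r=1).round(4))
E
```

```text
top 97 [[0.06, 0.26], [0.05, 0.29], [0.05, 0.21], [0.04, 0.27], [0.03, 0.17], [0.02, 0.14], [0.01, 0.63], [0.02, 0.03], [0.0, 0.69], [0.01, -0.16], [0.0, 2.41], [0.01, -0.41], [0.0, -1.96], [0.01, 3.16], [0.01, -1.87], [0.02, 3.36], [0.01, -1.49], [0.01, 3.67], [0.03, 3.32], [0.01, -2.3], [0.02, 3.49], [0.02, 3.68], [0.03, 3.42], [0.03, 3.55], [0.04, 3.57]]
top green 26 val 1.171 range 1.06 1.27 r 0.054 0.071
top red 15 val 0.252 range 0.19 0.29 r 0.032 0.064
[0.5385 0.104  0.072 ] [0.5381 0.1041 0.0727]
[0.479  0.1422 0.072 ] [0.4792 0.1422 0.0714]
[0.5979 0.0658 0.072 ] [0.5988 0.0655 0.0702]
[0.4911 0.0302 0.077 ] [0.4913 0.0301 0.0764]
side 60 [[0.06, 0.39], [0.04, 0.39], [0.03, 0.52], [0.02, 2.08], [0.01, 1.34], [0.01, 0.57], [0.01, 2.53], [0.0, 1.33], [0.02, 2.94], [0.01, 3.3], [0.02, 3.12], [0.01, 3.58], [0.03, 3.25], [0.03, 3.4], [0.04, 3.26]]
side green 16 val 1.203 range 1.1 1.31 r 0.052 0.07
side red 8 val 0.418 range 0.39 0.48 r 0.033 0.059
[0.5385 0.104  0.072 ] [0.5379 0.105  0.0729]
[0.479  0.1422 0.072 ] [0.4796 0.1412 0.071 ]
[0.5979 0.0658 0.072 ] [0.598  0.0657 0.0719]
[0.4911 0.0302 0.077 ] [0.4916 0.0291 0.076 ]
```

{"fn": "step_arm", "kwargs": {
  "plan": [
    {"dx": 0.15, "dy": -0.12, "claw": 1},
    {"dx": 0.32, "dy": -0.25, "claw": 1},
    {"dx": 0.32, "dy": -0.25, "claw": 1},
    {"dx": 0.32, "dy": -0.25, "claw": 1},
    {"dx": 0.32, "dy": -0.25, "claw": 1},
    {"dx": 0.32, "dy": -0.25, "claw": 1},
    {"dx": 0.32, "dy": -0.25, "claw": 1},
    {"dx": 0.32, "dy": -0.25, "claw": 1},
    {"dx": 0.32, "dy": -0.25, "claw": 1},
    {"dx": 0.32, "dy": -0.25, "claw": 1}
  ]
}}

```text
$.plan[0]: bad value
```

{"fn": "step_arm", "kwargs": {
  "plan": [
    {"dx": 0.32, "dy": -0.25, "claw": 1},
    {"dx": 0.32, "dy": -0.25, "claw": 1},
    {"dx": 0.32, "dy": -0.25, "claw": 1},
    {"dx": 0.3, "dy": -0.25, "claw": 1},
    {"rz": 0.08, "claw": 1},
    {"rz": 0.08, "claw": 1},
    {"claw": 1},
    {"claw": 1}
  ]
}}

```text
$.plan[0]: bad value
```

Every key is probably required in each row.

{"fn": "step_arm", "kwargs": {
  "plan": [
    {"dx": 0.15, "dy": -0.12, "dz": 0, "rx": 0, "ry": 0, "rz": 0, "claw": 1},
    {"dx": 0.32, "dy": -0.25, "dz": 0, "rx": 0, "ry": 0, "rz": 0, "claw": 1},
    {"dx": 0.32, "dy": -0.25, "dz": 0, "rx": 0, "ry": 0, "rz": 0, "claw": 1},
    {"dx": 0.32, "dy": -0.25, "dz": 0, "rx": 0, "ry": 0, "rz": 0, "claw": 1},
    {"dx": 0.32, "dy": -0.25, "dz": 0, "rx": 0, "ry": 0, "rz": 0, "claw": 1},
    {"dx": 0.32, "dy": -0.25, "dz": 0, "rx": 0, "ry": 0, "rz": 0, "claw": 1},
    {"dx": 0.32, "dy": -0.25, "dz": 0, "rx": 0, "ry": 0, "rz": 0, "claw": 1},
    {"dx": 0.32, "dy": -0.25, "dz": 0, "rx": 0, "ry": 0, "rz": 0, "claw": 1},
    {"dx": 0.32, "dy": -0.25, "dz": 0, "rx": 0, "ry": 0, "rz": 0, "claw": 1},
    {"dx": 0.32, "dy": -0.25, "dz": 0, "rx": 0, "ry": 0, "rz": 0, "claw": 1}
  ]
}}

```text
time_s: 2.4
ee_pos: [0.4123, -0.1403, 0.2227]
eef_rot: [3.141, -0.0, 0.47]
force: [0.8, -0.5, 0.9]
grip_width: 0.0175
grip_force: 0.0
```

{"fn": "step_arm", "kwargs": {
  "plan": [
    {"dx": 0.3, "dy": -0.24, "dz": 0, "rx": 0, "ry": 0, "rz": 0, "claw": 1},
    {"dx": 0.3, "dy": -0.24, "dz": 0, "rx": 0, "ry": 0, "rz": 0, "claw": 1},
    {"dx": 0.3, "dy": -0.24, "dz": 0, "rx": 0, "ry": 0, "rz": 0, "claw": 1},
    {"dx": 0.3, "dy": -0.23, "dz": 0, "rx": 0, "ry": 0, "rz": 0, "claw": 1},
    {"dx": 0.28, "dy": -0.22, "dz": 0, "rx": 0, "ry": 0, "rz": 0, "claw": 1},
    {"dx": 0, "dy": 0, "dz": 0, "rx": 0, "ry": 0, "rz": 0.08, "claw": 1},
    {"dx": 0, "dy": 0, "dz": 0, "rx": 0, "ry": 0, "rz": 0.08, "claw": 1},
    {"dx": 0, "dy": 0, "dz": 0, "rx": 0, "ry": 0, "rz": 0, "claw": 1},
    {"dx": 0, "dy": 0, "dz": 0, "rx": 0, "ry": 0, "rz": 0, "claw": 1}
  ]
}}

```text
time_s: 3.3
ee_pos: [0.4908, 0.0293, 0.2225]
eef_rot: [3.142, -0.0, 0.222]
force: [-0.3, -1.2, -0.4]
grip_width: 0.0004
grip_force: 0.0
```

{"fn": "step_arm", "kwargs": {
  "plan": [
    {"dx": 0, "dy": -0.01, "dz": 0.25, "rx": 0, "ry": 0, "rz": 0, "claw": 1},
    {"dx": 0, "dy": 0, "dz": 0.35, "rx": 0, "ry": 0, "rz": 0, "claw": 1},
    {"dx": 0, "dy": 0, "dz": 0.35, "rx": 0, "ry": 0, "rz": 0, "claw": 1},
    {"dx": 0, "dy": 0, "dz": 0.2, "rx": 0, "ry": 0, "rz": 0, "claw": 1},
    {"dx": 0, "dy": 0, "dz": 0, "rx": 0, "ry": 0, "rz": 0, "claw": 1},
    {"dx": 0, "dy": 0, "dz": 0, "rx": 0, "ry": 0, "rz": 0, "claw": 1}
  ]
}}

```text
time_s: 3.9
ee_pos: [0.491, 0.0302, 0.1082]
eef_rot: [3.141, -0.0, 0.22]
force: [0.2, -0.3, 0.9]
grip_width: 0.0005
grip_force: 0.0
```

```bash
cat > look.py <<'E'
from h import *; import sys
s=np.load("s.npy"); o=telemetry.get_obs(); print(o["time_s"],o["ee_pos"].round(4),o["force"].round(2))
im=[]
for n in("top","side"):
    p=viewer.camera(n); dial(p,n,s)
    l,t,r,b=DB[n]; b+=36; r+=50; im.append(cv2.resize(p["img"][t:b,l:r,::-1],(390,390),interpolation=2))
cv2.imwrite(f"pics/{sys.argv[1]}.png",np.hstack(im))
E
python3 look.py c
```

```text
3.9 [0.491  0.0302 0.1082] [ 0.18 -0.29  0.9 ]
top green 26 val 1.173 range 1.06 1.27 r 0.054 0.071
top red 15 val 0.252 range 0.19 0.29 r 0.032 0.064
side green 16 val 1.213 range 1.12 1.31 r 0.052 0.071
side red 9 val 0.426 range 0.39 0.49 r 0.033 0.059
```

View pics/c.png

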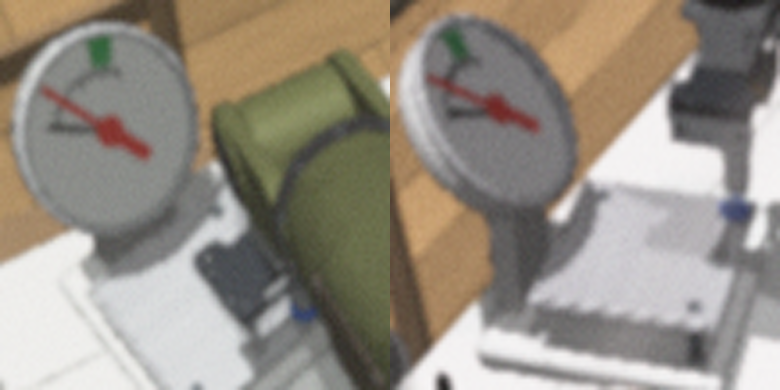

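{"fn": "step_arm", "kwargs": {
  "plan": [
    {"dx": 0, "dy": 0, "dz": 0.1, "rx": 0, "ry": 0, "rz": 0, "claw": 1},
    {"dx": 0, "dy": 0, "dz": 0.05, "rx": 0, "ry": 0, "rz": 0, "claw": 1},
    {"dx": 0, "dy": 0, "dz": 0.04, "rx": 0, "ry": 0, "rz": 0, "claw": 1},
    {"dx": 0, "dy": 0, "dz": 0.04, "rx": 0, "ry": 0, "rz": 0, "claw": 1},
    {"dx": 0, "dy": 0, "dz": 0.03, "rx": 0, "ry": 0, "rz": 0, "claw": 1},
    {"dx": 0, "dy": 0, "dz": 0, "rx": 0, "ry": 0, "rz": 0, "claw": 1},
    {"dx": 0, "dy": 0, "dz": 0, "rx": 0, "ry": 0, "rz": 0, "claw": 1}
  ]
}}

```text
time_s: 4.7
ee_pos: [0.4907, 0.03, 0.0817]
eef_rot: [3.141, 0.0, 0.219]
force: [-3.5, -4.7, 8.9]
grip_width: 0.0004
grip_force: 4.6
```

```bash
python3 look.py d
```

```text
4.7 [0.4907 0.03   0.0817] [-3.47 -4.65  8.87]
top green 28 val 1.172 range 1.06 1.31 r 0.054 0.071
top red 22 val 0.666 range 0.58 0.75 r 0.032 0.063
side green 16 val 1.203 range 1.1 1.31 r 0.052 0.07
side red 15 val 0.874 range 0.77 1.0 r 0.032 0.056
```

{"fn": "step_arm", "kwargs": {
  "plan": [
    {"dx": 0, "dy": 0, "dz": 0.03, "rx": 0, "ry": 0, "rz": 0, "claw": 1},
    {"dx": 0, "dy": 0, "dz": 0.02, "rx": 0, "ry": 0, "rz": 0, "claw": 1},
    {"dx": 0, "dy": 0, "dz": 0, "rx": 0, "ry": 0, "rz": 0, "claw": 1},
    {"dx": 0, "dy": 0, "dz": 0, "rx": 0, "ry": 0, "rz": 0, "claw": 1}
  ]
}}

```text
time_s: 5.2
ee_pos: [0.4908, 0.0301, 0.0769]
eef_rot: [3.141, -0.0, 0.219]
force: [-3.8, -2.8, 10.5]
grip_width: 0.0007
grip_force: 5.7
```

```bash
python3 look.py e
```

```text
5.2 [0.4908 0.0301 0.0769] [-3.83 -2.78 10.48]
top green 26 val 1.179 range 1.06 1.3 r 0.054 0.071
top red 24 val 0.938 range 0.82 1.03 r 0.031 0.065
side green 4 val 1.278 range 1.25 1.31 r 0.063 0.071
side red 14 val 1.135 range 1.04 1.25 r 0.033 0.062
```

View pics/e.png

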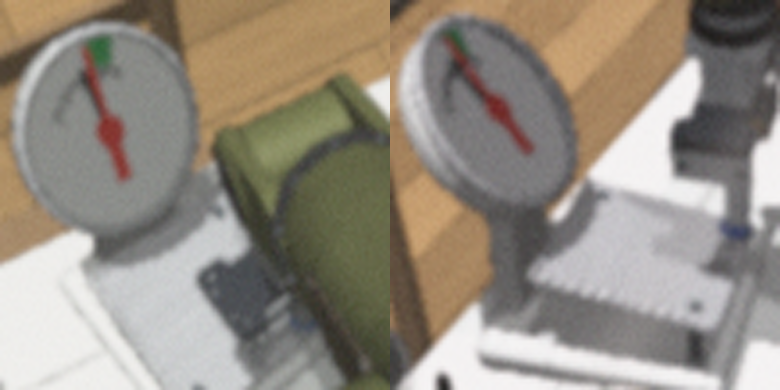

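{"fn": "step_arm", "kwargs": {
  "plan": [
    {"dx": 0, "dy": 0, "dz": 0.01, "rx": 0, "ry": 0, "rz": 0, "claw": 1},
    {"dx": 0, "dy": 0, "dz": 0.012, "rx": 0, "ry": 0, "rz": 0, "claw": 1},
    {"dx": 0, "dy": 0, "dz": 0, "rx": 0, "ry": 0, "rz": 0, "claw": 1},
    {"dx": 0, "dy": 0, "dz": 0, "rx": 0, "ry": 0, "rz": 0, "claw": 1},
    {"dx": 0, "dy": 0, "dz": 0, "rx": 0, "ry": 0, "rz": 0, "claw": 1}
  ]
}}

```text
time_s: 5.8
ee_pos: [0.4909, 0.0302, 0.0749]
eef_rot: [3.141, -0.001, 0.219]
force: [-3.5, -1.8, 11.9]
grip_width: 0.0003
grip_force: 6.1
```

```bash
python3 look.py f
```

```text
5.8 [0.4909 0.0302 0.0749] [-3.54 -1.79 11.87]
top green 16 val 1.237 range 1.17 1.31 r 0.054 0.07
top red 21 val 1.051 range 0.94 1.15 r 0.03 0.066
side green none
side red 11 val 1.245 range 1.14 1.34 r 0.032 0.06
```

View pics/f.png

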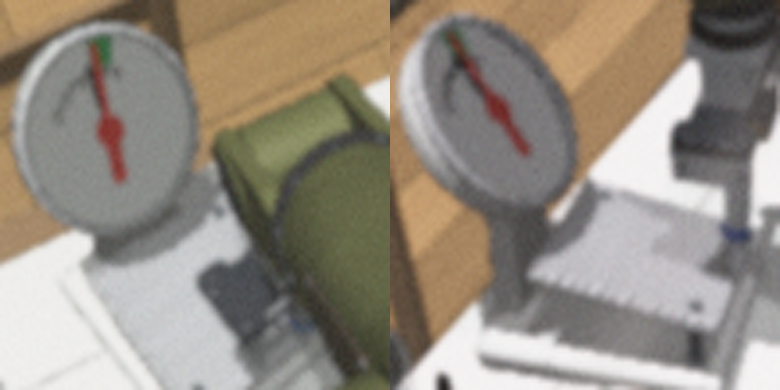

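The top view shows the red tip inside the green at (97,45), left of its middle. The side view shows it in the green at (455,38). I'm letting go.

{"fn": "step_arm", "kwargs": {
  "plan": [
    {"dx": 0, "dy": 0, "dz": -0.06, "rx": 0, "ry": 0, "rz": 0, "claw": 1},
    {"dx": 0, "dy": 0, "dz": -0.1, "rx": 0, "ry": 0, "rz": 0, "claw": 1},
    {"dx": 0, "dy": 0, "dz": -0.15, "rx": 0, "ry": 0, "rz": 0, "claw": 1},
    {"dx": 0, "dy": 0, "dz": -0.25, "rx": 0, "ry": 0, "rz": 0, "claw": 1},
    {"dx": 0, "dy": 0, "dz": -0.25, "rx": 0, "ry": 0, "rz": 0, "claw": 1},
    {"dx": 0, "dy": 0, "dz": 0, "rx": 0, "ry": 0, "rz": 0, "claw": 1},
    {"dx": 0, "dy": 0, "dz": 0, "rx": 0, "ry": 0, "rz": 0, "claw": 1},
    {"dx": 0, "dy": 0, "dz": 0, "rx": 0, "ry": 0, "rz": 0, "claw": 1},
    {"dx": 0, "dy": 0, "dz": 0, "rx": 0, "ry": 0, "rz": 0, "claw": 1}
  ]
}}

```text
time_s: 6.8
ee_pos: [0.4902, 0.0304, 0.1543]
eef_rot: [-3.141, 0.002, 0.218]
force: [0.3, 0.0, -0.3]
grip_width: 0.0008
grip_force: 0.0
```

```bash
python3 look.py g
```

```text
6.8 [0.4902 0.0304 0.1543] [ 0.33  0.04 -0.27]
top green 16 val 1.237 range 1.17 1.31 r 0.054 0.07
top red 15 val 1.080 range 1.03 1.15 r 0.03 0.062
side green none
side red 9 val 1.259 range 1.17 1.34 r 0.032 0.06
```

View pics/g.png

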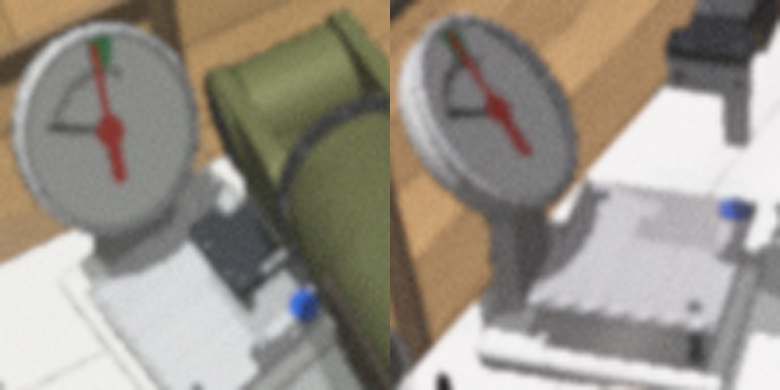

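The plate is back up, the black hand is back at 0, and the red hand is still in the green: about (97,45) in the top view and (455,38) in the side view. The fingers are clear of the pad.

```bash
python3 -c "
from station import hand_in; print(hand_in())"
```

```text
the job is handed in; nothing more can be done
None
```

I pressed the blue pad until the red hand's tip was in the green sector and let go; the plate sprang back up, the red hand stayed in the green in both camera views, and I handed the job in at about 7 s (no verdict was returned).

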